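Open the sensor case and leave its lid resting open

TASK

Open the sensor case: turn the winged knob on its lid anticlockwise (seen from above), feeling for the release notch it drops into, because only there is the latch free and past it the latch catches again. Then raise the lid, push it past its balance point and leave it resting open on its stays by itself. Do not let the lid drop back or fling it over, and leave the mug, the weight and the trestle where they stand.

Things in the scene. Friction and masses are not known exactly. Their poses are not given: they have to be found in the camera images.
- case: grey instrument case with aluminium edges, fixed to the bench: body 180 mm deep (its x), 300 mm wide (its y), 85 mm high, with a lid of the same outline, 30 mm high (lid top 115 mm above the bench). Origin: centre of its underside; its -x axis points to its front, towards the robot within about 20 degrees; z up.
- lid (a joint): opening angle of the lid about the hinge at its rear, rad: 0 shut, 1.8 leaning back on its stays. The lid weighs about 0.7 kg; dampers slow it (let go, it falls at up to 3 rad/s). Left alone it falls shut below about 1.4 rad (balance point) and falls open above it.
- lid_hinge (a point): middle of the lid's hinge axis, 85 mm above the bench and 93 mm behind the case's centre; the axis runs along the case's y. The point's axes turn with the lid; with the lid shut they are those of the case.
- lid_handle (a point): middle of the handle's bar: round steel, 10 mm thick, 110 mm long along the case's y, its axis 35 mm in front of the lid's front face, on two end posts; 100 mm above the bench when shut. In the lid's axes it lies at x -218, z +15 mm from the hinge axis. Moves with the lid; about 3.5 N lift it when shut. A pinched bar pivots between the fingers as the lid swings.
- knob_grip (a point): where to pinch the winged (butterfly) knob: on its axis, 28 mm above the lid's top. The wing is a black plastic bar 42 mm long (this point's x), 12 mm thick (its y), its top 39 mm above the lid; z is the turning axis, upright with the lid shut. Turns with the knob. The knob was pressed on its spindle at any angle, so the wing's direction does not show where the notch is.
- latch (a point): where the knob's axis meets the lid's top, 65 mm behind the lid's front edge, mid-width; axes as the lid. Drag 0.07 N m; 0.1 to 1 rad anticlockwise of the start it climbs to about 0.25, then falls away over a crest (even pulls on) as the knob drops into the notch, bottom 0.45 rad past the climb's start. Free within 0.12 rad of the bottom; elsewhere the handle lifts 4 mm, then stops hard.
- mug: white mug, 76 mm across, 90 mm high; origin at the centre of its underside. Bystander.
- weight: turned steel calibration weight with a neck, 48 mm across, 76 mm high; origin at the centre of its underside. Bystander.
- trestle: dark steel X-shaped trestle of the bridge model, 50 by 90 by 90 mm high; origin at the centre of its underside. Bystander.

How it is judged:
By the outcome, as a careful person would: the job done as asked, in the order asked, and still so for the second after the job is handed in, with the robot touching nothing.
It also fails if it takes over 72 s, if anything falls off the work surface, if the arm or the gripper's body presses on something with over 40 N, if the wrist force passes 120 N, or if a joint passes its speed limit or range.

ROBOT

A 7-joint arm with a two-finger parallel gripper is mounted at the origin on the work surface. World frame = base frame: x ahead of the robot, y to its left, z up, the work surface at z = 0. Lengths are in m, angles in rad, forces in N, time in s.
With the tool pointing down it reaches from about 0.425 to 1.025 m from the base axis. Payload 9.4 kg.
Tool frame: the origin (TCP) lies where the fingers leave the gripper's body, on its centre line; the fingertips stand 73 mm ahead of it and the grasp point (between the pads) lies 54 mm ahead of it; y points along the fingers, z is the direction in which the jaws open and shut, and the axes are right-handed (so a half turn about y gives the same grasp; the last joint's range is limited). The gripper opens to 85 mm and grips with 20 to 120 N. Pads are 22 mm wide; open, the fingers measure 114 mm over their backs; the gripper's body (76 mm by 85 mm) begins 54 mm behind the grasp point. The pads swing forward as they close: fully open they stand 13 mm farther back than shut.
Start: joints at [-1.34, 0.599, -0.003, 1.599, 0.002, 0.943, -0.08], TCP at [0.22, 0.691, 0.304] pointing down, gripper open.
Joint ranges: [-2.57, 2.57], [-0.35, 1.97], [-1.29, 1.29], [0.11, 2.56], [-1.05, 4.19], [0.11, 1.86], [-2.63, 2.63]. Speed limits (rad/s): [2.22, 2.22, 3.01, 3.01, 3.14, 3.14, 3.14].

INTERFACE

Orientations are given as a unit quaternion [x, y, z, w].
In Python, from bench import manip gives the robot as it stands.
- The arm moves only by the shell command python3 -m crank 'ROWS' [FORCE]. ROWS is text: rows parted by semicolons, each of 5 numbers parted by spaces: the closure, from -1 (fully open) to 1 (shut), so that 0 is half open, then the shift along the tool's x, y, z scaled (see below), then the turn about the tool's y scaled (see below). In form: hand dx dy dz spin; .... A call has exactly 8 rows; each row shifts and turns the commanded pose from where the row before left it, along the tool's axes as they then stand; what a row does not reach is not made up. The controller multiplies each number of a shift by 2.5 cm and each number of a turn by 0.08 rad. A row lasts 1/12 s, in which the tool goes at most 41.7 mm and 7.16 degrees, less where a joint would pass 70% of its speed; a pose out of reach is approached as far as the arm can. A call with a number of a shift or a turn outside -1 to 1 is refused whole. A call with a gripper value outside its range is refused whole. The fingers move at their own pace and stop on an object; FORCE is the grip in N (left out, the last holds). Time passes only in rows, so rows that do not move let the fingers close, or fill a call up. It gives the time, the measured TCP pose, the force and the opening at its end, in the units of the state.
- manip.get_obs(): the state, without advancing time (a new reading comes with each control period).
- manip.camera(name): name is "side" or "top" or "wrist"; returns (picture, depth): 400x640x3 uint8, red, green, blue; 400x640 float32, m along the optical axis (not along the pixel's ray), 0 where there is no reading.
- manip.get_calibration(name): a dict with "fx", "fy", "cx", "cy" (pixels), "dist_coeffs" ([k1, k2, p1, p2, k3] as OpenCV has them; the pictures are not rectified), "xyz" and "rotation" of the camera in the world; the wrist camera has in their place "tool_from_camera" (4x4, takes a point from camera to tool coordinates, whose origin is the TCP and whose axes are the tool frame's). Camera axes: x right, y down, z forward; pixel columns grow to the right and rows downward; lengths in m; the calibration is good to about 2 mm. A picture is of the moment at which its call begins: read the wrist's pose just before it. get_calibration takes no time and is no camera call.
- manip.sign_off(): hands the job in, once; it reports no verdict.
The state is a dict: "t": time; "qpos": joint angles; "joint_velocities": joint speeds; "joint_efforts": joint torques, N m; "tcp_pos": TCP position; "ee_rot": TCP orientation; "force": force on the tool from outside, world axes, zero at the start; "moment": the same for the moment, N m; "finger_gap": opening from 0.0 (shut) to 1.0 (fully open).
Only numpy, scipy, OpenCV 4.12 (cv2) and the standard library are available. Lean on these libraries where they do the work, as an engineer would, in place of code of your own. Each camera call takes 0.05 s, during which the arm holds its last target.

## Working session

There is one attempt and no reset: what is moved stays moved. The work goes in short steps, Python scripts to look and compute and a shell command to move; the robot and the scene stay as the last step left them, time stands still between calls to the robot, and variables do not carry over. Pictures are saved under pics/ and viewed, and the job is handed in when it is done.

```bash
ls; mkdir -p pics
python3 - <<'E'
from bench import manip
import cv2,numpy as np
print(manip.get_obs())
for n in("side","top","wrist"):
    o=manip.get_obs(); p,d=manip.camera(n); cv2.imwrite(f"pics/{n}0.png",p[:,:,::-1]); np.savez(f"pics/{n}0.npz",p=p,d=d)
    print(n,manip.get_calibration(n))
E
```

```text
pics
{'t': 0.0, 'qpos': array([-1.33968062,  0.6001697 , -0.00254607,  1.60013034,  0.00180957,
        0.94290916, -0.0798011 ]), 'joint_velocities': array([-1.52964620e-04,  7.99730595e-04, -2.21158557e-04, -3.50874179e-04,
        9.21705360e-05, -2.95635894e-04, -4.06829343e-04]), 'joint_efforts': array([-8.17667533e-04, -7.76463318e+01,  1.56549588e+00, -2.58001667e+01,
        1.24388569e-02,  9.31805174e-03, -8.39805921e-06]), 'tcp_pos': array([0.21955595, 0.69057727, 0.30298446]), 'ee_rot': array([ 0.69932159, -0.10841079,  0.10834375, -0.69818196]), 'force': array([ 0.11074865, -0.19721742,  0.4433449 ]), 'moment': array([ 0.01872789, -0.01814022,  0.02848673]), 'finger_gap': 1.0000559735477141}
side {'fx': 370.9335861071507, 'fy': 370.9335861071507, 'cx': 313.51564873688744, 'cy': 198.1873254871785, 'dist_coeffs': array([0.00907707, 0.        , 0.        , 0.        , 0.        ]), 'xyz': array([ 0.50699157, -0.73895261,  0.55115559]), 'rotation': array([ 0.86682502, -0.02186199,  0.02647905, -0.49742868])}
top {'fx': 434.37563817057554, 'fy': 434.37563817057554, 'cx': 321.72108047918454, 'cy': 201.88635640070888, 'dist_coeffs': array([-0.10848292,  0.        ,  0.        ,  0.        ,  0.        ]), 'xyz': array([0.37234228, 0.01532487, 1.24029073]), 'rotation': array([ 0.71149424, -0.69693863,  0.06689767, -0.05980967])}
wrist {'fx': 313.3568750105, 'fy': 313.3568750105, 'cx': 318.0031851093886, 'cy': 196.09986550625806, 'dist_coeffs': array([-0.01878606,  0.        ,  0.        ,  0.        ,  0.        ]), 'tool_from_camera': array([[-1.84138289e-04,  9.59483123e-01,  2.81766042e-01,
        -7.13003347e-02],
       [ 1.12346929e-03, -2.81765670e-01,  9.59482592e-01,
        -7.05882523e-02],
       [ 9.99999352e-01,  4.93232979e-04, -1.02606598e-03,
        -6.22342840e-04],
       [ 0.00000000e+00,  0.00000000e+00,  0.00000000e+00,
         1.00000000e+00]])}
```

View pics/side0.png

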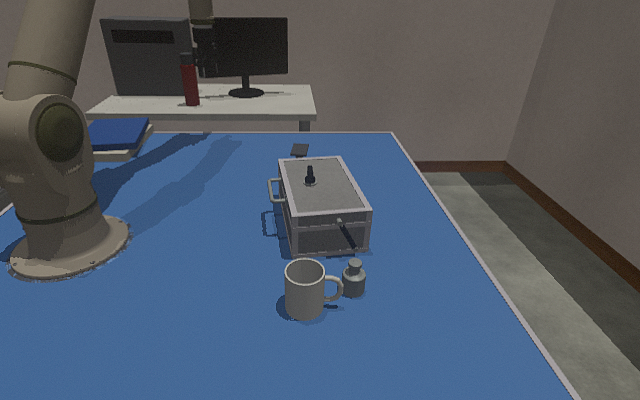

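View pics/top0.png

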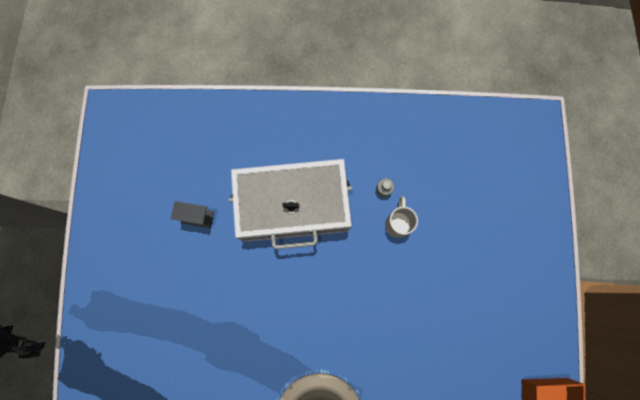

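View pics/wrist0.png

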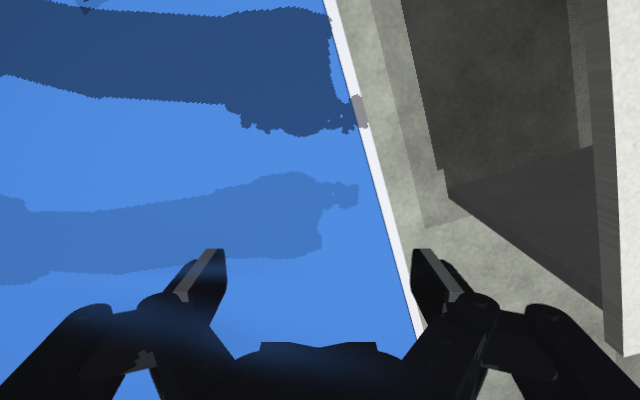

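The case is at about (290,200) in the top view, with the knob at (291,206) and the handle at (294,242). The trestle is to the left at (190,213), and the mug (402,222) and weight (386,187) are to the right. Next I'll measure the lid and knob.

```bash
cat > h.py <<'E'
import numpy as np,cv2
from scipy.spatial.transform import Rotation as R
from bench import manip
def rays(cal,uv):
    K=np.array([[cal['fx'],0,cal['cx']],[0,cal['fy'],cal['cy']],[0,0,1]])
    u=cv2.undistortPoints(np.array(uv,float).reshape(-1,1,2),K,cal['dist_coeffs']).reshape(-1,2)
    return np.c_[u,np.ones(len(u))]
def campose(name,obs=None):
    c=manip.get_calibration(name)
    if name!='wrist': return c,R.from_quat(c['rotation']).as_matrix(),np.array(c['xyz'])
    T=np.array(c['tool_from_camera']);Rt=R.from_quat(obs['ee_rot']).as_matrix()
    return c,Rt@T[:3,:3],Rt@T[:3,3]+obs['tcp_pos']
def onplane(name,uv,z,obs=None):
    c,Rc,o=campose(name,obs); d=rays(c,uv)@Rc.T
    return o+d*((z-o[2])/d[:,2])[:,None]
def withdepth(name,uv,dep,obs=None):
    c,Rc,o=campose(name,obs); uv=np.array(uv)
    return o+(rays(c,uv)*np.array([dep[int(round(v)),int(round(u))] for u,v in uv])[:,None])@Rc.T
def st():
    o=manip.get_obs();np.set_printoptions(precision=4,suppress=True)
    m=R.from_quat(o['ee_rot']).as_matrix()
    print('t',round(o['t'],2),'tcp',o['tcp_pos'],'F',o['force'],'M',o['moment'],'gap',round(o['finger_gap'],3),'\nR cols x',m[:,0],'y',m[:,1],'z',m[:,2],'q',o['qpos'])
    return o
E
python3 - <<'E'
from h import *
f=np.load('pics/top0.npz');p,d=f['p'],f['d']
# world points for every pixel
v,u=np.mgrid[120:280,140:440]; uv=np.c_[u.ravel(),v.ravel()]
P=withdepth('top',uv,d)
sel=(np.abs(P[:,2]-.115)<.008)
m=np.zeros(p.shape[:2],np.uint8); m[uv[sel,1],uv[sel,0]]=255
m=cv2.morphologyEx(m,cv2.MORPH_OPEN,np.ones((5,5)))
c=max(cv2.findContours(m,cv2.RETR_EXTERNAL,cv2.CHAIN_APPROX_NONE)[0],key=cv2.contourArea).reshape(-1,2)
W=onplane('top',c,.115)
r=cv2.minAreaRect((W[:,:2]*1000).astype(np.float32));print('lid',r)
k=(P[:,2]>.14)&(P[:,2]<.17)&(np.hypot(P[:,0]-r[0][0]/1e3,P[:,1]-r[0][1]/1e3)<.08)
print('knobtop',k.sum(),P[k].mean(0)); kw=onplane('top',uv[k],.154)
print(kw.mean(0),cv2.minAreaRect((kw[:,:2]*1000).astype(np.float32)))
big=cv2.resize(p[140:270,150:440],None,fx=2.7,fy=2.7,interpolation=cv2.INTER_CUBIC);cv2.imwrite('pics/topbig.png',big[:,:,::-1])
for nm,(a,b) in dict(trestle=(188,212),mug=(402,222),weight=(386,187),handle=(294,246)).items(): 
    z=dict(trestle=.09,mug=.09,weight=.076,handle=.105)[nm]; print(nm,onplane('top',[(a,b)],z)[0])
E
```

```text
lid ((586.970947265625, 89.54459381103516), (185.79922485351562, 301.3367919921875), 6.793898582458496)
knobtop 92 [0.56151911 0.08684132 0.15383073]
[0.5614997  0.08683816 0.154     ] ((561.0010375976562, 86.74465942382812), (12.884843826293945, 40.74744415283203), 1.246289610862732)
trestle [0.54552178 0.36606904 0.09      ]
mug [ 0.53090494 -0.21082628  0.09      ]
weight [ 0.62913699 -0.17043175  0.076     ]
handle [0.45979685 0.07599148 0.105     ]
```

View pics/topbig.png

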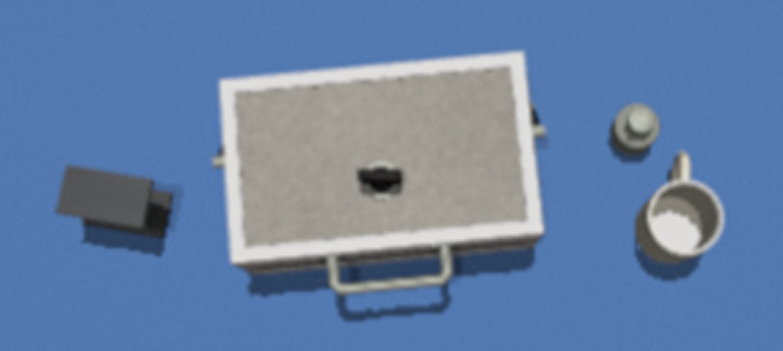

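```bash
cat >> h.py <<'E'
def plan(target,axis,rows=True):
    """shift needed in rows units in tool axes, and spin units to bring tool z along +-axis (world xy)"""
    o=st();m=R.from_quat(o['ee_rot']).as_matrix()
    dl=np.array(target)-o['tcp_pos'];print('tool shift units',m.T@dl/.025)
    z=m[:,2];a=np.arctan2(axis[1],axis[0])
    for s in(0,np.pi):
        e=(a+s-np.arctan2(z[1],z[0])+np.pi)%(2*np.pi)-np.pi
        print('ccw from above',e,'spin units',-e/.08)
E
python3 - <<'E'
from h import *
plan([.5615,.0868,.26],[1,.022])
E
```

```text
t 0.15 tcp [0.2196 0.6907 0.3032] F [ 0.1599 -0.5535 -1.0658] M [ 0.0284 -0.0056  0.0337] gap 1.002 
R cols x [ 0.953  -0.3029  0.0001] y [-0.0003 -0.0012 -1.    ] z [ 0.3029  0.953  -0.0012] q [-1.3397  0.6    -0.0025  1.6     0.0017  0.9429 -0.0798]
tool shift units [ 20.3521   1.7522 -18.8742]
ccw from above -1.2410188912511446 spin units 15.512736140639307
ccw from above 1.9005737623386487 spin units -23.757172029233107
```

```bash
python3 -m crank '-1 0 0 0 1;-1 0 0 0 1;-1 0 0 0 1;-1 0 0 0 1;-1 0 0 0 1;-1 0 0 0 1;-1 0 0 0 1;-1 0 0 0 1' 40
python3 -m crank '-1 0 0 0 1;-1 0 0 0 1;-1 0 0 0 1;-1 0 0 0 1;-1 0 0 0 1;-1 0 0 0 1;-1 0 0 0 1;-1 0 0 0 0.5'; python3 -c "
from h import *
plan([.5615,.0868,.26],[1,.022])"
```

```text
t: 0.82
tcp_pos: [0.2196, 0.6908, 0.3035]
ee_rot: [0.629, -0.324, 0.324, -0.628]
force: [-0.3, -0.5, -0.3]
finger_gap: 0.998
t: 1.48
tcp_pos: [0.2194, 0.6908, 0.3035]
ee_rot: [0.505, -0.495, 0.495, -0.504]
force: [1.0, 0.9, -0.1]
finger_gap: 0.998
t 1.48 tcp [0.2194 0.6908 0.3035] F [ 0.9847  0.8673 -0.1424] M [-0.0478 -0.0031  0.0024] gap 0.998 
R cols x [ 0.0187 -0.9998  0.0007] y [-0.0001 -0.0007 -1.    ] z [ 0.9998  0.0187 -0.0001] q [-1.5498  0.6205  0.346   1.6151 -0.2448  0.9497 -1.1013]
tool shift units [24.4126  1.7545 13.228 ]
ccw from above 0.0032548968938903577 spin units -0.04068621117362947
ccw from above -3.1383377566959023 spin units 39.22922195869878
```

```bash
python3 -m crank '-1 1 0 0.55 0;-1 1 0 0.55 0;-1 1 0 0.55 0;-1 1 0 0.55 0;-1 1 0 0.55 0;-1 1 0 0.55 0;-1 1 0 0.55 0;-1 1 0 0.55 0' 
python3 -m crank '-1 1 0 0.55 0;-1 1 0 0.55 0;-1 1 0 0.55 0;-1 1 0 0.55 0;-1 1 0 0.55 0;-1 1 0 0.55 0;-1 1 0 0.55 0;-1 1 0 0.55 0' 
python3 -m crank '-1 1 0 0.5 0;-1 1 0 0.5 0;-1 1 0 0.5 0;-1 1 0 0.5 0;-1 1 0 0.5 0;-1 0.8 0 0.5 0;-1 0.6 0 0.4 0;-1 0 0 0 0'
python3 - <<'E'
from h import *
o=st();p,d=manip.camera('wrist');cv2.imwrite('pics/w1.png',p[:,:,::-1]);np.savez('pics/w1.npz',p=p,d=d,**o)
plan([.5615,.0868,.26],[1,.022])
E
```

```text
t: 2.15
tcp_pos: [0.3346, 0.4922, 0.3038]
ee_rot: [0.506, -0.494, 0.494, -0.506]
force: [0.4, 0.5, 0.4]
finger_gap: 1.001
t: 2.82
tcp_pos: [0.4492, 0.2948, 0.3039]
ee_rot: [0.506, -0.494, 0.494, -0.506]
force: [0.3, 0.1, 0.2]
finger_gap: 1.001
t: 3.48
tcp_pos: [0.5393, 0.1343, 0.3041]
ee_rot: [-0.504, 0.495, -0.496, 0.505]
force: [0.2, -1.1, 0.4]
finger_gap: 1.0
t 3.48 tcp [0.5393 0.1343 0.3041] F [ 0.1956 -1.1231  0.4027] M [-0.0238 -0.0586  0.0081] gap 1.0 
R cols x [ 0.018  -0.9998  0.0014] y [ 0.0015 -0.0014 -1.    ] z [0.9998 0.018  0.0015] q [-0.6131  0.4142  0.3705  2.0072 -0.2116  0.7555 -0.0985]
t 3.53 tcp [0.5382 0.1362 0.3039] F [-0.3468  0.1809 -0.4562] M [0.0398 0.0069 0.0099] gap 0.997 
R cols x [ 0.0195 -0.9998  0.0006] y [ 0.0004 -0.0006 -1.    ] z [0.9998 0.0195 0.0004] q [-0.6152  0.4139  0.3687  2.0081 -0.2119  0.7557 -0.1003]
tool shift units [1.9911 1.7565 0.8913]
ccw from above 0.0024994533677094033 spin units -0.03124316709636754
ccw from above -3.1390932002220833 spin units 39.23866500277604
```

View pics/w1.png

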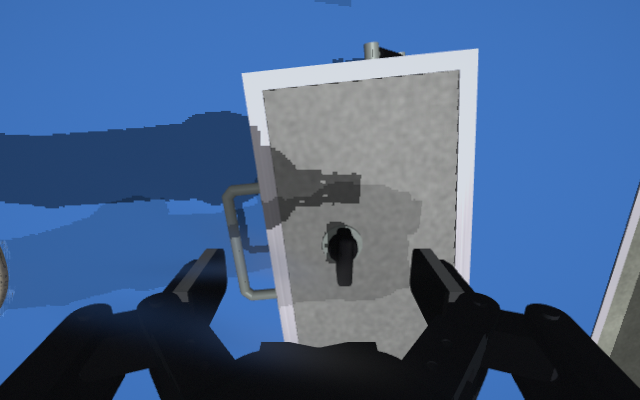

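The wrist view shows the knob wing at about (344,255) between the fingers and the handle at (240,240). I'll measure both with depth.

Run:
```python
from h import *
f=np.load('pics/w1.npz');o={'tcp_pos':f['tcp_pos'],'ee_rot':f['ee_rot']};d=f['d'];p=f['p']
v,u=np.mgrid[180:330,300:390];uv=np.c_[u.ravel(),v.ravel()]
P=withdepth('wrist',uv,d,o)
k=(P[:,2]>.146)&(P[:,2]<.165); print(k.sum(),P[k].mean(0),P[k].min(0),P[k].max(0));r=cv2.minAreaRect((P[k][:,:2]*1e3).astype(np.float32));print(r)
v,u=np.mgrid[150:330,200:300];uv=np.c_[u.ravel(),v.ravel()]
P=withdepth('wrist',uv,d,o);k=(P[:,2]>.095)&(P[:,2]<.108)
q=P[k];print(np.percentile(q,[1,50,99],axis=0));r=q[(q[:,1]>.05)&(q[:,1]<.1)&(q[:,0]<.475)];print('bar',r.mean(0),np.polyfit(r[:,1],r[:,0],1))
l=(P[:,2]>.112)&(P[:,2]<.118);print('lid z',np.median(P[l],axis=0),'front edge at y.05-.1', P[l&(P[:,1]>.07)&(P[:,1]<.08)].min(0))
```

```text
761 [0.56099396 0.08771693 0.1538403 ] [0.55521426 0.06548851 0.14616259] [0.56759657 0.10600251 0.15654039]
((561.4518432617188, 85.7529067993164), (12.221345901489258, 40.53219985961914), 0.5522333979606628)
[[0.45461516 0.01816846 0.09965108]
 [0.46626587 0.08070975 0.10479927]
 [0.49795997 0.13445806 0.10684521]]
bar [0.4637805  0.07552461 0.10452446] [-0.12241701  0.473026  ]
lid z [0.50977296 0.10637465 0.11623058] front edge at y.05-.1 [0.49704431 0.07002055 0.11429549]
```

```bash
python3 -m crank '-0.3 1 0.5 0.45 0;-0.3 0.98 0.5 0.45 0;-0.3 0 0.7 0 0;-0.3 0 0.7 0 0;-0.3 0 0.6 0 0;-0.3 0 0.4 0 0;-0.3 0 0 0 0;-0.3 0 0 0 0' 
python3 -c "
from h import *
plan([.5613,.0865,.199],[1,.015])"
```

```text
t: 4.2
tcp_pos: [0.5608, 0.0898, 0.2187]
ee_rot: [0.506, -0.494, 0.494, -0.506]
force: [0.2, -0.5, 1.1]
finger_gap: 0.651
t 4.2 tcp [0.5608 0.0898 0.2187] F [ 0.2489 -0.5395  1.0627] M [-0.05   -0.0545  0.019 ] gap 0.651 
R cols x [ 0.0239 -0.9997  0.0001] y [-0.001  -0.0001 -1.    ] z [ 0.9997  0.0239 -0.001 ] q [-0.4671  0.5428  0.3035  2.0533 -0.2833  0.5855  0.0569]
tool shift units [0.1306 0.7883 0.0171]
ccw from above -0.008871572145299211 spin units 0.11089465181624014
ccw from above 3.132721081444494 spin units -39.15901351805617
```

```bash
python3 -m crank '-0.3 0.13 0.4 0.02 0.1;-0.3 0 0.39 0 0;-0.3 0 0 0 0;0.3 0 0 0 0;1 0 0 0 0;1 0 0 0 0;1 0 0 0 0;1 0 0 0 0' 40
python3 -m crank '1 0 0 0 0;1 0 0 0 0;1 0 0 0 0;1 0 0 0 0;1 0 0 0 0;1 0 0 0 0;1 0 0 0 0;1 0 0 0 0' 
python3 -c "
from h import *
plan([.5613,.0865,.199],[1,.015])
p,d=manip.camera('wrist');cv2.imwrite('pics/w2.png',p[:,:,::-1])"
```

```text
t: 4.87
tcp_pos: [0.5618, 0.0859, 0.1996]
ee_rot: [-0.504, 0.496, -0.496, 0.504]
force: [-1.1, -0.9, 3.8]
finger_gap: 0.264
t: 5.53
tcp_pos: [0.5618, 0.0859, 0.1995]
ee_rot: [-0.504, 0.496, -0.496, 0.504]
force: [-1.6, 1.2, 5.4]
finger_gap: 0.264
t 5.53 tcp [0.5618 0.0859 0.1995] F [-1.5777  1.1522  5.4098] M [-0.1123  0.1848  0.0081] gap 0.264 
R cols x [ 0.015  -0.9999 -0.0002] y [ 0.0006  0.0002 -1.    ] z [0.9999 0.015  0.0006] q [-0.4477  0.5706  0.2873  2.0661 -0.3008  0.5432  0.0705]
tool shift units [-0.0256  0.0211 -0.0215]
ccw from above 4.486450735008418e-05 spin units -0.0005608063418760523
ccw from above -3.141547789082443 spin units 39.269347363530535
```

View pics/w2.png

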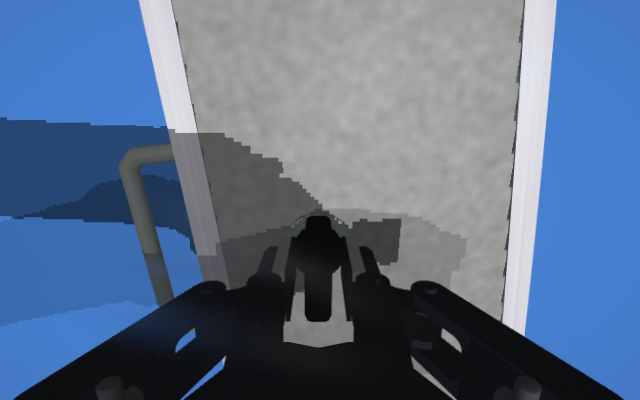

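The fingers stopped 22 mm apart, wider than the 12 mm wing, so the tips are probably on the knob's hub. I'll reopen, rise 8 mm and close again.

```bash
python3 -m crank '0 0 0 0 0;0 0 0 0 0;0 0 -0.32 0 0;0 0 0 0 0;1 0 0 0 0;1 0 0 0 0;1 0 0 0 0;1 0 0 0 0' 40
python3 -c "
from h import *
st()
p,d=manip.camera('wrist');cv2.imwrite('pics/w3.png',p[150:,150:500,::-1].repeat(2,0).repeat(2,1))"
```

```text
t: 6.25
tcp_pos: [0.5618, 0.0859, 0.2073]
ee_rot: [-0.504, 0.496, -0.496, 0.504]
force: [0.3, 1.3, 2.7]
finger_gap: 0.125
t 6.25 tcp [0.5618 0.0859 0.2073] F [0.3101 1.2564 2.7027] M [ 0.0663  0.0689 -0.0352] gap 0.125 
R cols x [ 0.0149 -0.9999 -0.0002] y [ 0.0004  0.0002 -1.    ] z [0.9999 0.0149 0.0004] q [-0.4535  0.5594  0.295   2.061  -0.2948  0.56    0.0652]
```

View pics/w3.png

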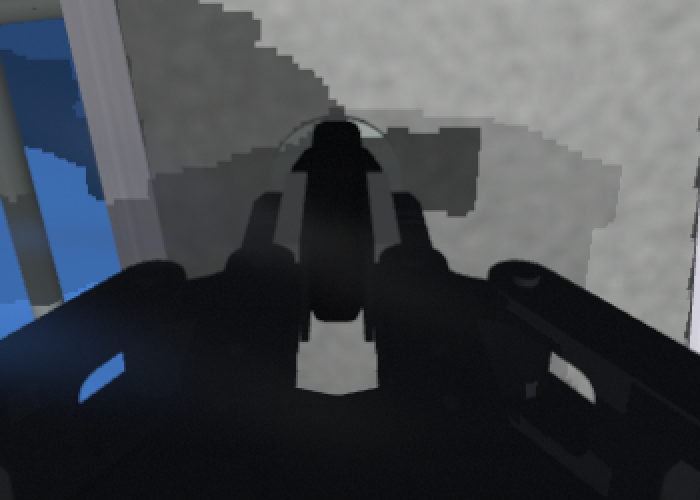

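The gap is now 10.6 mm, and the picture shows both pads flat on the wing. I'll start feeling the torque.

```bash
cat > s.py <<'E'
from h import *
o=manip.get_obs();m=R.from_quat(o['ee_rot']).as_matrix();z=m[:,2]
print('t %.2f ang %.4f Mz %.3f'%(o['t'],np.arctan2(z[1],z[0]),o['moment'][2]),'F',o['force'].round(1),'tcp',o['tcp_pos'].round(4),'gap %.3f'%o['finger_gap'],'q7 %.2f'%o['qpos'][6])
E
A() { python3 s.py; }
A
python3 -m crank '1 0 0 0 -0.12;1 0 0 0 -0.12;1 0 0 0 -0.12;1 0 0 0 -0.12;1 0 0 0 -0.12;1 0 0 0 -0.12;1 0 0 0 -0.12;1 0 0 0 -0.12' 60 >/dev/null; A
python3 -m crank '1 0 0 0 -0.1;1 0 0 0 -0.1;1 0 0 0 -0.1;1 0 0 0 -0.1;1 0 0 0 -0.1;1 0 0 0 -0.1;1 0 0 0 -0.1;1 0 0 0 -0.1' >/dev/null; A
python3 -m crank '1 0 0 0 -0.1;1 0 0 0 -0.1;1 0 0 0 -0.1;1 0 0 0 -0.1;1 0 0 0 -0.1;1 0 0 0 -0.1;1 0 0 0 -0.1;1 0 0 0 -0.1' >/dev/null; A
```

```text
t 6.30 ang 0.0150 Mz -0.028 F [-0.1  0.3  3.9] tcp [0.5618 0.086  0.2073] gap 0.129 q7 0.07
t 6.97 ang 0.0927 Mz -0.092 F [0.4 0.1 5.4] tcp [0.5618 0.086  0.2073] gap 0.120 q7 0.12
t 7.63 ang 0.1565 Mz -0.099 F [-0.7 -0.2  5.2] tcp [0.5618 0.0859 0.2073] gap 0.122 q7 0.16
t 8.30 ang 0.2205 Mz -0.122 F [-0.4  0.2  5.9] tcp [0.5618 0.0859 0.2073] gap 0.126 q7 0.21
```

```bash
A() { python3 s.py; }
python3 -m crank '1 0 0 0 -0.1;1 0 0 0 -0.1;1 0 0 0 -0.1;1 0 0 0 -0.1;1 0 0 0 -0.1;1 0 0 0 -0.1;1 0 0 0 -0.1;1 0 0 0 -0.1' >/dev/null; A
python3 -m crank '1 0 0 0 -0.1;1 0 0 0 -0.1;1 0 0 0 -0.1;1 0 0 0 -0.1;1 0 0 0 -0.1;1 0 0 0 -0.1;1 0 0 0 -0.1;1 0 0 0 -0.1' >/dev/null; A
```

```text
t 8.97 ang 0.2845 Mz -0.084 F [-1.2  1.5  5.1] tcp [0.5618 0.0859 0.2073] gap 0.124 q7 0.25
t 9.63 ang 0.3486 Mz -0.063 F [-0.7  0.4  5.4] tcp [0.5618 0.0859 0.2073] gap 0.123 q7 0.30
```

```bash
A() { python3 s.py; }
python3 -m crank '1 0 0 0 -0.1;1 0 0 0 -0.1;1 0 0 0 -0.1;1 0 0 0 -0.1;1 0 0 0 -0.1;1 0 0 0 -0.1;1 0 0 0 -0.1;1 0 0 0 -0.1' >/dev/null; A
```

```text
t 10.30 ang 0.4126 Mz -0.055 F [-1.   0.8  5.7] tcp [0.5618 0.0859 0.2073] gap 0.126 q7 0.34
```

```bash
A() { python3 s.py; }
python3 -m crank '1 0 0 0 -0.1;1 0 0 0 -0.1;1 0 0 0 -0.1;1 0 0 0 -0.1;1 0 0 0 -0.1;1 0 0 0 -0.1;1 0 0 0 -0.1;1 0 0 0 -0.1' >/dev/null; A
python3 -m crank '1 0 0 0 -0.1;1 0 0 0 -0.1;1 0 0 0 -0.1;1 0 0 0 -0.1;1 0 0 0 -0.1;1 0 0 0 -0.1;1 0 0 0 -0.1;1 0 0 0 -0.1' >/dev/null; A
```

```text
t 10.97 ang 0.4765 Mz -0.082 F [-0.2 -0.1  5.2] tcp [0.5618 0.0859 0.2074] gap 0.126 q7 0.39
t 11.63 ang 0.5406 Mz -0.014 F [ 0.  -0.4  4.9] tcp [0.5618 0.0859 0.2073] gap 0.124 q7 0.43
```

```bash
A() { python3 s.py; }
python3 -m crank '1 0 0 0 -0.1;1 0 0 0 -0.1;1 0 0 0 -0.1;1 0 0 0 -0.1;1 0 0 0 -0.1;1 0 0 0 -0.1;1 0 0 0 -0.1;1 0 0 0 -0.1' >/dev/null; A
python3 -c "
from h import *
p,d=manip.camera('wrist');cv2.imwrite('pics/w4.png',p[150:,150:500,::-1].repeat(2,0).repeat(2,1))"; A
```

```text
t 12.30 ang 0.6045 Mz -0.098 F [-0.7  0.4  5.4] tcp [0.5618 0.0859 0.2073] gap 0.121 q7 0.48
t 12.35 ang 0.6051 Mz -0.023 F [-0.7  0.2  4.4] tcp [0.5618 0.0859 0.2073] gap 0.126 q7 0.48
```

View pics/w4.png

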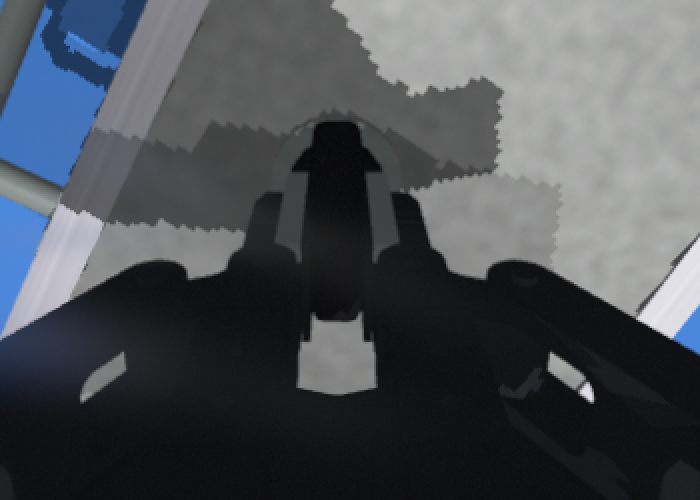

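The wing is turning with the fingers and the torque is still plain drag, within noise of about 0.03. I'll keep turning.

```bash
A() { python3 s.py; }
python3 -m crank '1 0 0 0 -0.1;1 0 0 0 -0.1;1 0 0 0 -0.1;1 0 0 0 -0.1;1 0 0 0 -0.1;1 0 0 0 -0.1;1 0 0 0 -0.1;1 0 0 0 -0.1' >/dev/null; A
python3 -m crank '1 0 0 0 -0.1;1 0 0 0 -0.1;1 0 0 0 -0.1;1 0 0 0 -0.1;1 0 0 0 -0.1;1 0 0 0 -0.1;1 0 0 0 -0.1;1 0 0 0 -0.1' >/dev/null; A
```

```text
t 13.02 ang 0.6685 Mz -0.077 F [-0.3  0.9  5.3] tcp [0.5618 0.0859 0.2073] gap 0.125 q7 0.52
t 13.68 ang 0.7326 Mz -0.042 F [0.  0.1 5.1] tcp [0.5617 0.0859 0.2073] gap 0.123 q7 0.57
```

```bash
A() { python3 s.py; }
python3 -m crank '1 0 0 0 -0.1;1 0 0 0 -0.1;1 0 0 0 -0.1;1 0 0 0 -0.1;1 0 0 0 -0.1;1 0 0 0 -0.1;1 0 0 0 -0.1;1 0 0 0 -0.1' >/dev/null; A
```

```text
t 14.35 ang 0.7965 Mz -0.008 F [-0.1 -0.   5.4] tcp [0.5617 0.0859 0.2074] gap 0.121 q7 0.61
```

```bash
A() { python3 s.py; }
python3 -m crank '1 0 0 0 -0.1;1 0 0 0 -0.1;1 0 0 0 -0.1;1 0 0 0 -0.1;1 0 0 0 -0.1;1 0 0 0 -0.1;1 0 0 0 -0.1;1 0 0 0 -0.1' >/dev/null; A
```

```text
t 15.02 ang 0.8605 Mz -0.055 F [-0.4  0.7  5.2] tcp [0.5617 0.0859 0.2073] gap 0.123 q7 0.66
```

```bash
A() { python3 s.py; }
python3 -m crank '1 0 0 0 -0.1;1 0 0 0 -0.1;1 0 0 0 -0.1;1 0 0 0 -0.1;1 0 0 0 -0.1;1 0 0 0 -0.1;1 0 0 0 -0.1;1 0 0 0 -0.1' >/dev/null; A
```

```text
t 15.68 ang 0.9245 Mz -0.140 F [-1.2  0.5  5.9] tcp [0.5617 0.0859 0.2073] gap 0.122 q7 0.70
```

```bash
A() { python3 s.py; }
python3 -m crank '1 0 0 0 -0.06;1 0 0 0 -0.06;1 0 0 0 -0.06;1 0 0 0 -0.06;1 0 0 0 -0.06;1 0 0 0 -0.06;1 0 0 0 -0.06;1 0 0 0 -0.06' >/dev/null; A
```

```text
t 16.35 ang 0.9627 Mz -0.067 F [-1.4  0.3  5. ] tcp [0.5617 0.0859 0.2073] gap 0.122 q7 0.73
```

```bash
A() { python3 s.py; }
python3 -m crank '1 0 0 0 -0.06;1 0 0 0 -0.06;1 0 0 0 -0.06;1 0 0 0 -0.06;1 0 0 0 -0.06;1 0 0 0 -0.06;1 0 0 0 -0.06;1 0 0 0 -0.06' >/dev/null; A
```

```text
t 17.02 ang 1.0010 Mz -0.116 F [-0.9 -0.6  6.3] tcp [0.5617 0.0859 0.2073] gap 0.126 q7 0.76
```

```bash
A() { python3 s.py; }
python3 -m crank '1 0 0 0 -0.06;1 0 0 0 -0.06;1 0 0 0 -0.06;1 0 0 0 -0.06;1 0 0 0 -0.06;1 0 0 0 -0.06;1 0 0 0 -0.06;1 0 0 0 -0.06' >/dev/null; A
```

```text
t 17.68 ang 1.0392 Mz -0.111 F [-0.6 -0.3  4.8] tcp [0.5617 0.0859 0.2073] gap 0.123 q7 0.79
```

```bash
A() { python3 s.py; }
python3 -m crank '1 0 0 0 -0.06;1 0 0 0 -0.06;1 0 0 0 -0.06;1 0 0 0 -0.06;1 0 0 0 -0.06;1 0 0 0 -0.06;1 0 0 0 -0.06;1 0 0 0 -0.06' >/dev/null; A
```

```text
t 18.35 ang 1.0777 Mz -0.179 F [-0.2 -0.5  4.8] tcp [0.5617 0.0858 0.2074] gap 0.124 q7 0.81
```

```bash
A() { python3 s.py; }
python3 -m crank '1 0 0 0 -0.06;1 0 0 0 -0.06;1 0 0 0 -0.06;1 0 0 0 -0.06;1 0 0 0 -0.06;1 0 0 0 -0.06;1 0 0 0 -0.06;1 0 0 0 -0.06' >/dev/null; A
```

```text
t 19.02 ang 1.1161 Mz -0.125 F [-0.8  0.2  4.9] tcp [0.5618 0.0858 0.2074] gap 0.125 q7 0.84
```

```bash
A() { python3 s.py; }
python3 -m crank '1 0 0 0 -0.06;1 0 0 0 -0.06;1 0 0 0 -0.06;1 0 0 0 -0.06;1 0 0 0 -0.06;1 0 0 0 -0.06;1 0 0 0 -0.06;1 0 0 0 -0.06' >/dev/null; A
```

```text
t 19.68 ang 1.1545 Mz -0.179 F [-0.7 -0.2  5.4] tcp [0.5617 0.0858 0.2073] gap 0.123 q7 0.87
```

```bash
A() { python3 s.py; }
python3 -m crank '1 0 0 0 -0.06;1 0 0 0 -0.06;1 0 0 0 -0.06;1 0 0 0 -0.06;1 0 0 0 -0.06;1 0 0 0 -0.06;1 0 0 0 -0.06;1 0 0 0 -0.06' >/dev/null; A
```

```text
t 20.35 ang 1.1934 Mz 0.000 F [-0.3  0.6  5. ] tcp [0.5617 0.0859 0.2073] gap 0.119 q7 0.89
```

```bash
A() { python3 s.py; }
python3 -m crank '1 0 0 0 -0.06;1 0 0 0 -0.06;1 0 0 0 -0.06;1 0 0 0 -0.06;1 0 0 0 -0.06;1 0 0 0 -0.06;1 0 0 0 -0.06;1 0 0 0 -0.06' >/dev/null; A
```

```text
t 21.02 ang 1.2318 Mz -0.033 F [-0.2 -0.7  5.1] tcp [0.5617 0.0859 0.2073] gap 0.128 q7 0.92
```

```bash
A() { python3 s.py; }
python3 -m crank '1 0 0 0 -0.06;1 0 0 0 -0.06;1 0 0 0 -0.06;1 0 0 0 -0.06;1 0 0 0 -0.06;1 0 0 0 -0.06;1 0 0 0 -0.06;1 0 0 0 -0.06' >/dev/null; A
```

```text
t 21.68 ang 1.2700 Mz -0.067 F [-0.7 -0.4  5.2] tcp [0.5617 0.0858 0.2074] gap 0.127 q7 0.95
```

```bash
A() { python3 s.py; }
python3 -m crank '1 0 0 0 -0.06;1 0 0 0 -0.06;1 0 0 0 -0.06;1 0 0 0 -0.06;1 0 0 0 -0.06;1 0 0 0 -0.06;1 0 0 0 -0.06;1 0 0 0 -0.06' >/dev/null; A
```

```text
t 22.35 ang 1.3084 Mz -0.026 F [-0.8  0.7  6.3] tcp [0.5617 0.0858 0.2073] gap 0.122 q7 0.98
```

```bash
A() { python3 s.py; }
python3 -m crank '1 0 0 0 -0.06;1 0 0 0 -0.06;1 0 0 0 -0.06;1 0 0 0 -0.06;1 0 0 0 -0.06;1 0 0 0 -0.06;1 0 0 0 -0.06;1 0 0 0 -0.06' >/dev/null; A
```

```text
t 23.02 ang 1.3468 Mz -0.102 F [-1.1  0.3  5.2] tcp [0.5617 0.0858 0.2073] gap 0.125 q7 1.00
```

```bash
cat > avg.py <<'E'
from h import *
import sys
M=[]
for i in range(5):
    o=manip.get_obs();M.append(o['moment'][2]);manip.camera('wrist')
z=R.from_quat(o['ee_rot']).as_matrix()[:,2]
print('t %.2f ang %.3f'%(o['t'],np.arctan2(z[1],z[0])),np.round(M,3),np.mean(M))
E
python3 avg.py
python3 -m crank '1 0 0 0 -0.06;1 0 0 0 -0.06;1 0 0 0 -0.06;1 0 0 0 -0.06;1 0 0 0 -0.06;1 0 0 0 -0.06;1 0 0 0 -0.06;1 0 0 0 -0.06' >/dev/null; python3 avg.py
```

```text
t 23.22 ang 1.347 [-0.102  0.011  0.031  0.023  0.007] -0.006049584883992652
t 24.13 ang 1.385 [-0.057 -0.044 -0.052  0.018  0.014] -0.024477476037897114
```

```bash
python3 -m crank '1 0 0 0 -0.06;1 0 0 0 -0.06;1 0 0 0 -0.06;1 0 0 0 -0.06;1 0 0 0 -0.06;1 0 0 0 -0.06;1 0 0 0 -0.06;1 0 0 0 -0.06' >/dev/null; python3 avg.py
```

```text
t 25.05 ang 1.423 [-0.108  0.015  0.043  0.031  0.036] 0.003400610165481607
```

```bash
python3 -m crank '1 0 0 0 0.25;1 0 0 0 0.25;-0.2 0 0 0 0;-0.2 0 0 0 0;-0.2 0 0 0 0;-0.2 0 -0.6 0 0;-0.2 0 -0.8 0 0;0.4 0 -0.8 0 1'
python3 s.py
```

```text
t: 25.77
tcp_pos: [0.5613, 0.0857, 0.2621]
ee_rot: [0.701, -0.095, 0.093, -0.701]
force: [0.7, 0.2, -0.4]
finger_gap: 0.474
t 25.77 ang 1.3045 Mz 0.006 F [ 0.7  0.2 -0.4] tcp [0.5613 0.0857 0.2621] gap 0.474 q7 0.99
```

```bash
python3 -m crank '0.42 0 0 0 1;0.42 0 0 0 1;0.42 0 0 0 1;0.42 0 0 0 1;0.42 0 0 0 1;0.42 0 0 0 1;0.42 0 0 0 1;0.42 0 0 0 1'
python3 -m crank '0.42 0 0 0 1;0.42 0 0 0 1;0.42 0 0 0 1;0.42 0 0 0 1;0.42 0 0 0 1;0.42 0 0 0 1;0.42 0 0 0 0.8;0.42 0 0 0 0'
python3 - <<'E'
from h import *
o=st();p,d=manip.camera('wrist');cv2.imwrite('pics/w5.png',p[:,:,::-1]);np.savez('pics/w5.npz',p=p,d=d,**o)
plan([.4635,.075,.2],[np.cos(.1186),np.sin(.1186)])
E
```

```text
t: 26.43
tcp_pos: [0.5615, 0.0858, 0.2619]
ee_rot: [0.635, -0.311, 0.311, -0.635]
force: [-0.0, 0.2, 0.0]
finger_gap: 0.294
t: 27.1
tcp_pos: [0.5615, 0.086, 0.2619]
ee_rot: [0.529, -0.47, 0.47, -0.528]
force: [-0.3, -0.1, -0.1]
finger_gap: 0.291
t 27.1 tcp [0.5615 0.086  0.2619] F [-0.2528 -0.0622 -0.0766] M [-0.0086  0.0364 -0.0209] gap 0.291 
R cols x [ 0.1167 -0.9932  0.0003] y [-0.0005 -0.0003 -1.    ] z [ 0.9932  0.1167 -0.0006] q [-0.4314  0.4751  0.2554  2.016  -0.1861  0.6729  0.0599]
t 27.15 tcp [0.5615 0.086  0.2619] F [ 0.1524 -0.1138  0.5475] M [-0.0241  0.0294 -0.0097] gap 0.291 
R cols x [ 0.1206 -0.9927  0.0003] y [-0.0004 -0.0004 -1.    ] z [ 0.9927  0.1206 -0.0004] q [-0.4308  0.4749  0.2544  2.0159 -0.1853  0.6728  0.063 ]
tool shift units [-0.0351  2.4782 -3.9442]
ccw from above -0.0022775868003868105 spin units 0.02846983500483513
ccw from above 3.139315066789406 spin units -39.241438334867574
```

View pics/w5.png

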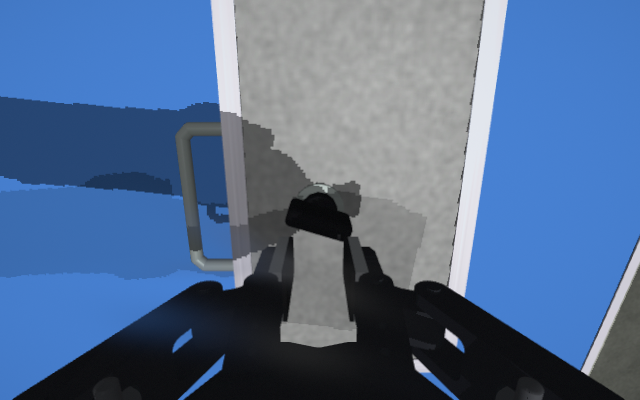

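The wing, at (319,217), has turned to about 75° from its start and stands clear of the fingers. The handle bar runs from (183,135) to (196,265). I'll measure the bar and the wing once more.

Run:
```python
from h import *
f=np.load('pics/w5.npz');o={'tcp_pos':f['tcp_pos'],'ee_rot':f['ee_rot']};d=f['d']
v,u=np.mgrid[100:290,150:260];P=withdepth('wrist',np.c_[u.ravel(),v.ravel()],d,o)
q=P[(P[:,2]>.095)&(P[:,2]<.11)];r=q[(q[:,1]>.05)&(q[:,1]<.105)&(q[:,0]<.475)];c=np.polyfit(r[:,1],r[:,0],1);print('bar',r.mean(0),r.std(0),c,'x at .075',np.polyval(c,.075),'y range',q[q[:,0]<.485].min(0),q[q[:,0]<.485].max(0))
v,u=np.mgrid[180:245,280:356];P=withdepth('wrist',np.c_[u.ravel(),v.ravel()],d,o)
k=P[(P[:,2]>.147)&(P[:,2]<.16)];print('wing',k.mean(0),cv2.minAreaRect((k[:,:2]*1e3).astype(np.float32)))
```

```text
bar [0.46347441 0.07848419 0.10438179] [0.00331416 0.01578826 0.00161582] [-0.12009442  0.47289993] x at .075 0.4638928464744861 y range [0.45240655 0.01561193 0.09849647] [0.48499925 0.13577212 0.10773878]
wing [0.5611966  0.08661577 0.15363937] ((562.0322875976562, 85.22168731689453), (12.562030792236328, 41.60408401489258), 80.19052124023438)
```

```bash
python3 -m crank '0.42 0 0.3 -1 0;0.42 0 0.3 -1 0;0.42 0 0.3 -1 0;0.42 0 0.3 -0.94 0;0.42 0 0.5 0 0;0.42 0 0 0 0;0.42 0 0 0 0;0.42 0 0 0 0'
python3 -c "
from h import *
plan([.4635,.075,.155],[np.cos(.1186),np.sin(.1186)])"
```

```text
t: 27.82
tcp_pos: [0.4649, 0.0743, 0.22]
ee_rot: [-0.529, 0.469, -0.469, 0.529]
force: [-0.3, 0.8, 0.4]
finger_gap: 0.289
t 27.82 tcp [0.4649 0.0743 0.22  ] F [-0.2683  0.8065  0.4467] M [-0.0098  0.0113  0.0096] gap 0.289 
R cols x [ 0.1198 -0.9928 -0.    ] y [ 0.0011  0.0002 -1.    ] z [0.9928 0.1198 0.0011] q [-0.4387  0.4419  0.219   2.2602 -0.2121  0.4566  0.0708]
tool shift units [-0.0349  2.601  -0.0546]
ccw from above -0.001438420317287914 spin units 0.017980253966098925
ccw from above 3.140154233272505 spin units -39.251927915906315
```

```bash
python3 -m crank '0.42 0 0.7 -0.04 0;0.42 0 0.7 0 0;0.42 0 0.7 0 0;0.42 0 0.5 0 0;0.42 0 0 0 0;0.8 0 0 0 0;1 0 0 0 0;1 0 0 0 0' 40
python3 -m crank '1 0 0 0 0;1 0 0 0 0;1 0 0 0 0;1 0 0 0 0;1 0 0 0 0;1 0 0 0 0;1 0 0 0 0;1 0 0 0 0'
python3 - <<'E'
from h import *
o=st();p,d=manip.camera('wrist');cv2.imwrite('pics/w6.png',p[:,:,::-1])
E
```

```text
t: 28.48
tcp_pos: [0.4626, 0.074, 0.1553]
ee_rot: [0.529, -0.469, 0.469, -0.529]
force: [-1.8, -1.2, -2.9]
finger_gap: 0.098
t: 29.15
tcp_pos: [0.4627, 0.074, 0.1549]
ee_rot: [0.529, -0.469, 0.469, -0.529]
force: [-4.5, -2.9, 5.1]
finger_gap: 0.099
t 29.15 tcp [0.4627 0.074  0.1549] F [-4.4764 -2.9012  5.0763] M [-0.4208  0.9738  0.1021] gap 0.099 
R cols x [ 0.1186 -0.9929 -0.    ] y [-0.0002  0.     -1.    ] z [ 0.9929  0.1186 -0.0002] q [-0.3776  0.5613  0.1394  2.308  -0.2651  0.2864  0.1143]
```

View pics/w6.png

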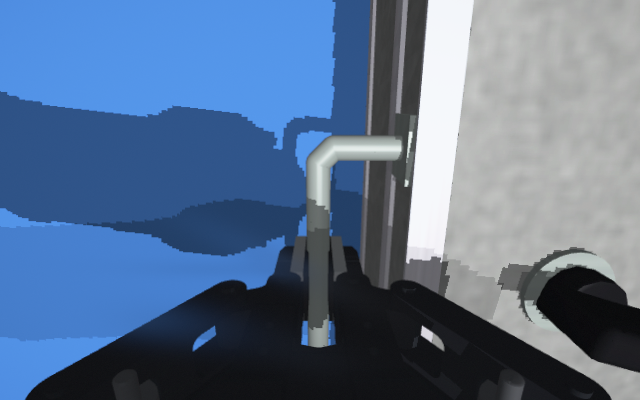

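The bar runs centrally between the pads (gap 8.4 mm). I'll lift about 7 mm as a test of the latch.

```bash
python3 -m crank '1 0 -0.06 0 0;1 0 -0.06 0 0;1 0 -0.06 0.01 0;1 0 -0.06 0.01 0;1 0 -0.05 0 0;1 0 0 0 0;1 0 0 0 0;1 0 0 0 0' 40;  python3 s.py
python3 - <<'E'
import numpy as np
th=0.0;px=None
for th in np.r_[0,.034,np.arange(.1,1.81,.1)]:
    x=-218*np.cos(th)+15*np.sin(th);z=218*np.sin(th)+15*np.cos(th)
    if px is not None: print('%.2f dz %.3f dy %.3f  tcp up %.1f back %.1f'%(th,(x-px)/25,-(z-pz)/25,z-15,x+218))
    px,pz=x,z
E
```

```text
t: 29.87
tcp_pos: [0.4632, 0.074, 0.1618]
ee_rot: [0.529, -0.469, 0.469, -0.529]
force: [-4.5, -2.3, -3.2]
finger_gap: 0.096
t 29.87 ang 0.1190 Mz -0.083 F [-4.5 -2.3 -3.2] tcp [0.4632 0.074  0.1618] gap 0.096 q7 0.11
0.03 dz 0.025 dy -0.296  tcp up 7.4 back 0.6
0.10 dz 0.078 dy -0.571  tcp up 21.7 back 2.6
0.20 dz 0.190 dy -0.853  tcp up 43.0 back 7.3
0.30 dz 0.274 dy -0.830  tcp up 63.8 back 14.2
0.40 dz 0.355 dy -0.798  tcp up 83.7 back 23.0
0.50 dz 0.433 dy -0.759  tcp up 102.7 back 33.9
0.60 dz 0.507 dy -0.712  tcp up 120.5 back 46.5
0.70 dz 0.575 dy -0.658  tcp up 136.9 back 60.9
0.80 dz 0.638 dy -0.597  tcp up 151.8 back 76.9
0.90 dz 0.694 dy -0.530  tcp up 165.1 back 94.2
1.00 dz 0.744 dy -0.458  tcp up 176.5 back 112.8
1.10 dz 0.786 dy -0.382  tcp up 186.1 back 132.5
1.20 dz 0.820 dy -0.301  tcp up 193.6 back 153.0
1.30 dz 0.846 dy -0.218  tcp up 199.1 back 174.1
1.40 dz 0.864 dy -0.132  tcp up 202.4 back 195.7
1.50 dz 0.873 dy -0.045  tcp up 203.5 back 217.5
1.60 dz 0.873 dy 0.042  tcp up 202.5 back 239.4
1.70 dz 0.864 dy 0.129  tcp up 199.3 back 261.0
1.80 dz 0.847 dy 0.214  tcp up 193.9 back 282.1
```

The lift is free: 7 mm up with only about 3 N of load. I'll follow the hinge arc.

```bash
python3 -m crank '1 0 -0.28 0.04 0;1 0 -0.29 0.04 0;1 0 -0.43 0.09 0;1 0 -0.42 0.1 0;1 0 -0.42 0.13 0;1 0 -0.41 0.14 0;1 0 0 0 0;1 0 0 0 0';  python3 s.py
python3 - <<'E'
from h import *
p,d=manip.camera('side');cv2.imwrite('pics/s7.png',p[100:300,150:450,::-1].repeat(2,0).repeat(2,1))
E
```

```text
t: 30.53
tcp_pos: [0.4765, 0.0756, 0.2195]
ee_rot: [-0.529, 0.469, -0.469, 0.529]
force: [-6.1, -3.9, -1.9]
finger_gap: 0.102
t 30.53 ang 0.1191 Mz 0.064 F [-6.1 -3.9 -1.9] tcp [0.4765 0.0756 0.2195] gap 0.102 q7 0.08
```

View pics/s7.png

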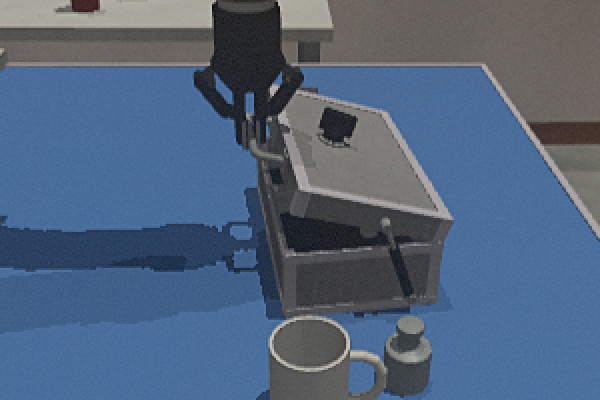

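The lid is open about 0.3 rad, held by its handle, and the mug and weight haven't moved. Continuing.

```bash
python3 -m crank '1 0 -0.4 0.17 0;1 0 -0.4 0.18 0;1 0 -0.38 0.21 0;1 0 -0.38 0.22 0;1 0 -0.36 0.25 0;1 0 -0.35 0.26 0;1 0 -0.33 0.28 0;1 0 -0.33 0.29 0';  python3 s.py
python3 -m crank '1 0 -0.3 0.31 0;1 0 -0.3 0.32 0;1 0 -0.27 0.34 0;1 0 -0.26 0.35 0;1 0 -0.24 0.37 0;1 0 -0.22 0.38 0;1 0 -0.2 0.39 0;1 0 -0.18 0.4 0';  python3 s.py
```

```text
t: 31.25
tcp_pos: [0.5213, 0.0809, 0.2926]
ee_rot: [0.53, -0.47, 0.468, -0.528]
force: [-7.9, -2.6, 3.0]
finger_gap: 0.097
t 31.25 ang 0.1191 Mz -0.050 F [-7.9 -2.6  3. ] tcp [0.5213 0.0809 0.2926] gap 0.097 q7 0.04
t: 31.92
tcp_pos: [0.5942, 0.0896, 0.3435]
ee_rot: [-0.528, 0.469, -0.47, 0.529]
force: [-1.8, -2.8, 1.4]
finger_gap: 0.098
t 31.92 ang 0.1190 Mz -0.020 F [-1.8 -2.8  1.4] tcp [0.5942 0.0896 0.3435] gap 0.098 q7 0.04
```

```bash
python3 -m crank '1 0 -0.13 0.41 0;1 0 -0.11 0.41 0;1 0 -0.11 0.42 0;1 0 -0.1 0.42 0;1 0 -0.07 0.43 0;1 0 -0.05 0.43 0;1 0 -0.03 0.44 0;1 0 -0.01 0.43 0';  python3 s.py
python3 -m crank '1 0 0.02 0.43 0;1 0 0.03 0.43 0;1 0 0.05 0.4 0;1 0 0.05 0.35 0;1 0 0.05 0.3 0;1 0 0.04 0.2 0;1 0 0 0 0;1 0 0 0 0';  python3 s.py
```

```text
t: 32.58
tcp_pos: [0.6798, 0.0997, 0.3591]
ee_rot: [-0.527, 0.468, -0.471, 0.53]
force: [-1.2, -1.1, 4.6]
finger_gap: 0.099
t 32.58 ang 0.1190 Mz -0.033 F [-1.2 -1.1  4.6] tcp [0.6798 0.0997 0.3591] gap 0.099 q7 0.05
t: 33.25
tcp_pos: [0.7321, 0.1059, 0.3512]
ee_rot: [-0.528, 0.468, -0.47, 0.53]
force: [2.0, -1.4, 6.0]
finger_gap: 0.099
t 33.25 ang 0.1188 Mz -0.036 F [ 2.  -1.4  6. ] tcp [0.7321 0.1059 0.3512] gap 0.099 q7 0.06
```

```bash
python3 -m crank '1 0 0.03 0.1 0;1 0 0.03 0.1 0;1 0 0.02 0.1 0;1 0 0.02 0.08 0;1 0 0.02 0.05 0;1 0 0 0 0;1 0 0 0 0;1 0 0 0 0';  python3 s.py
python3 - <<'E'
from h import *
p,d=manip.camera('side');cv2.imwrite('pics/s8.png',p[40:300,150:500,::-1].repeat(2,0).repeat(2,1))
E
```

```text
t: 33.92
tcp_pos: [0.7423, 0.1072, 0.3481]
ee_rot: [-0.528, 0.469, -0.47, 0.53]
force: [3.4, -1.9, 5.4]
finger_gap: 0.097
t 33.92 ang 0.1188 Mz 0.013 F [ 3.4 -1.9  5.4] tcp [0.7423 0.1072 0.3481] gap 0.097 q7 0.06
```

View pics/s8.png

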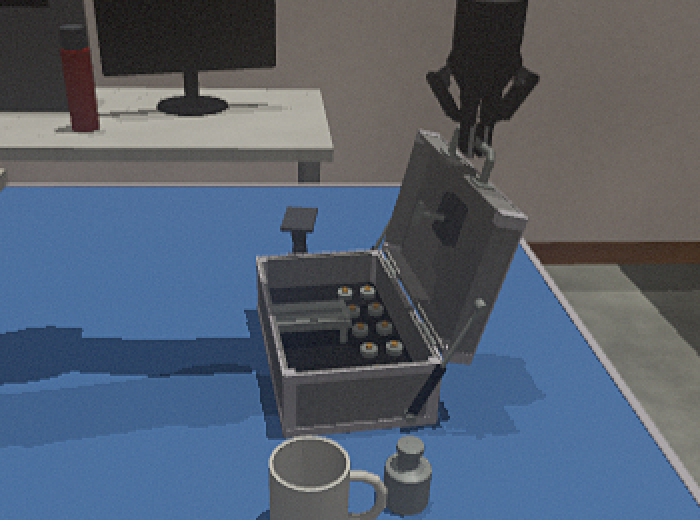

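The lid is leaning back at about 1.8 rad. I'll release it and withdraw straight up.

```bash
python3 -m crank '0.7 0 0 0 0;0.5 0 0 0 0;0.3 0 0 0 0;0.1 0 0 0 0;0.1 0 0 0 0;0.1 0 -0.3 0 0;0.1 0 -0.7 0 0;0.1 0 -0.9 0 0';  python3 s.py
python3 -m crank '0.1 0 -0.9 0 0;0.1 0 -0.9 0 0;0.1 0 -0.5 0 0;0.1 0 0 -0.5 0;0.1 0 0 -0.8 0;0.1 0 0 -0.5 0;0.1 0 0 0 0;0.1 0 0 0 0';  python3 s.py
python3 - <<'E'
from h import *
for n in('side','top'):
  p,d=manip.camera(n);cv2.imwrite(f'pics/{n}9.png',p[:,:,::-1]);np.savez(f'pics/{n}9.npz',p=p,d=d)
f=np.load('pics/top0.npz')
for nm,(a,b) in dict(trestle=(188,212),mug=(402,222),weight=(386,187)).items():
  s=np.s_[b-22:b+22,a-22:a+22]; print(nm,'colour diff',np.abs(p[s].astype(int)-f['p'][s]).mean(),'depth diff',np.median(np.abs(d[s]-f['d'][s])),np.abs(d[s]-f['d'][s]).mean())
E
```

```text
t: 34.63
tcp_pos: [0.7406, 0.1075, 0.3937]
ee_rot: [0.53, -0.47, 0.469, -0.528]
force: [-0.2, 0.1, 0.4]
finger_gap: 0.45
t 34.63 ang 0.1191 Mz 0.020 F [-0.2  0.1  0.4] tcp [0.7406 0.1075 0.3937] gap 0.450 q7 0.05
t: 35.3
tcp_pos: [0.6963, 0.1021, 0.4524]
ee_rot: [-0.529, 0.469, -0.469, 0.529]
force: [-0.0, 0.1, 0.0]
finger_gap: 0.446
t 35.30 ang 0.1191 Mz 0.051 F [-0.   0.1  0. ] tcp [0.6963 0.1021 0.4524] gap 0.446 q7 0.03
trestle colour diff 10.680612947658402 depth diff 0.002512753 0.096258864
mug colour diff 6.301308539944904 depth diff 0.0023932457 0.013584609
weight colour diff 6.50206611570248 depth diff 0.00254637 0.01252731
```

View pics/side9.png

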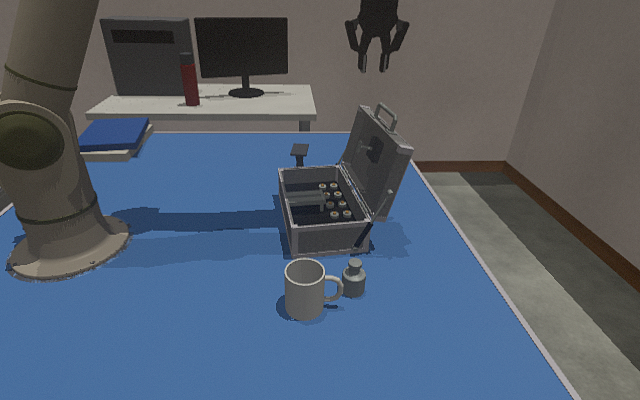

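View pics/top9.png

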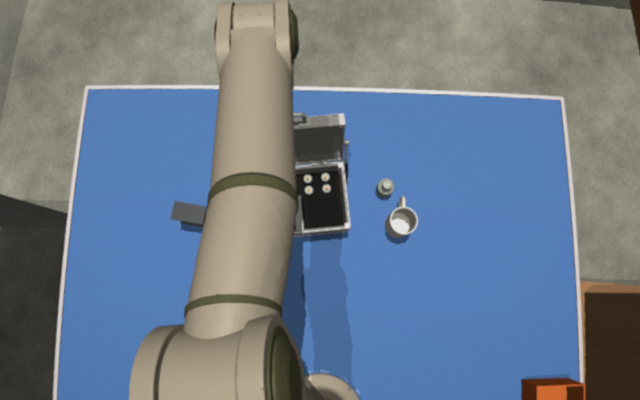

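The lid rests open, and the mug, weight and trestle are at their starting pixels. I'll let one idle call pass, check again, then hand in.

```bash
python3 -m crank '0.1 0 0 0 0;0.1 0 0 0 0;0.1 0 0 0 0;0.1 0 0 0 0;0.1 0 0 0 0;0.1 0 0 0 0;0.1 0 0 0 0;0.1 0 0 0 0' >/dev/null
python3 - <<'E'
from h import *
p,d=manip.camera('side');f=np.load('pics/side9.npz');s=np.s_[100:260,270:420]
print('lid depth change mm',np.median(np.abs(d[s]-f['d'][s]))*1e3,'frac>15mm',(np.abs(d[s]-f['d'][s])>.015).mean())
g=np.load('pics/side0.npz')
for nm,s in dict(mug=np.s_[262:318,284:342],weight=np.s_[260:297,343:366],trestle=np.s_[144:156,292:309]).items(): print(nm,np.median(np.abs(d[s]-g['d'][s]))*1e3,(np.abs(d[s]-g['d'][s])>.015).mean())
st(); print(manip.sign_off())
E
```

```text
lid depth change mm 2.0295382 frac>15mm 0.04541666666666667
mug 1.1745095 0.008004926108374385
weight 1.2692213 0.008225616921269096
trestle 2.0682812 0.00980392156862745
t 36.12 tcp [0.6964 0.102  0.4519] F [ 0.5528 -0.2375 -0.0233] M [0.0157 0.0066 0.0428] gap 0.444 
R cols x [ 0.1187 -0.9929 -0.    ] y [ 0.0001  0.     -1.    ] z [0.9929 0.1187 0.0001] q [-0.4218  0.4726  0.3155  1.486  -0.1517  1.207   0.0343]
the job is handed in; nothing more can be done
None
```

The case is open: the lid rests on its stays by itself at about 1.8 rad. I handed the job in at 36.1 s with the robot touching nothing. No verdict was reported.

- **Knob:** I turned it anticlockwise by feel. The torque climbed until about 1.15 rad, fell away at about 1.19, and I left the wing about 1.39 rad from its start. The torque readings were noisy (about 0.03 N m), so I placed the notch bottom only roughly, at 1.31–1.46 rad. The handle then lifted freely past 4 mm with only a few newtons, which confirmed the latch was free.
- **First grip:** My first pinch of the knob was too low; the fingers stopped 22 mm apart, probably on its hub. I reopened, rose 8 mm and gripped the 12 mm wing properly before turning.
- **Lid:** I pinched the handle and followed the hinge arc past the balance point to the stop. I then released it and withdrew upwards.
- **Last checks:** After release the lid's median depth change over about 0.7 s was 2 mm, which is camera noise. About 5% of the pixels in that patch changed by more than 15 mm; I put those down to noise at edges and did not look further. The mug, weight and trestle also matched their starting depths to about 2 mm.
- **Top view:** The top camera's depth comparison was no use for the trestle, because the arm covered part of it. I relied on the side view there.

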